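# Refit the washed plate of a sandwich maker, shut it gently and lock it

## Robot

A 7-joint arm with a two-finger parallel gripper is mounted at the origin on a cart in front of the work surface, level with it; the furniture and walls round the work are solid. World frame = base frame: x ahead of the robot, y to its left, z up, the work surface at z = 0. Lengths are in m, angles in rad, forces in N, time in s.
With the tool pointing down it reaches from about 0.4 to 0.85 m from the base axis. Payload 4.4 kg.
Tool frame: the origin (TCP) lies at the very end of the fingers, on their centre line; the grasp point (between the pads) lies 19 mm behind it (grip_point_offset is the distance from the TCP to the grasp point, in m); z points along the fingers, y is the line along which they close (so a half turn about z gives the same grasp; the last joint's range is limited). The gripper opens to 94 mm and grips with 3 to 60 N. Pads are 16 mm wide; open, the fingers measure 119 mm over their backs; the gripper's body (75 mm by 177 mm) begins 78 mm behind the grasp point.
Start: joints at [-1.277, 0.628, 0.038, 1.517, -0.027, 0.996, -0.02], TCP at [0.229, 0.608, 0.205] pointing down, gripper open.
Joint ranges: [-3.06, 3.06], [-0.37, 2.12], [-1.25, 1.32], [0.18, 2.47], [-1.1, 4.24], [0.23, 1.98], [-2.94, 2.94]. Speed limits (rad/s): [2.57, 2.57, 3.14, 3.14, 3.14, 3.14, 3.14].

## Interface

Orientations are given as a unit quaternion [w, x, y, z].
In Python, from bench import sense, snapshot, job_done, masks_of, place_of, grip_point_offset gives the robot as it stands.
- The arm moves only by the shell command python3 -m inch 'ROWS' [FORCE]. ROWS is JSON, a list of rows, each an object of numbers: "x", "y", "z": the shift along the tool's x, y, z as a fraction of full scale; "rx", "ry", "rz": the turn, a rotation vector about the tool's x, y, z as a fraction of full scale; "grip": the finger opening in mm, from 0 to 94. In form: [{"x": .., "y": .., "z": .., "rx": .., "ry": .., "rz": .., "grip": ..}, ...]. A call has exactly 10 rows; each row shifts and turns the commanded pose from where the row before left it, along the tool's axes as they then stand; what a row does not reach is not made up. Full scale, the value 1, is 0.25 m for a shift and 60 degrees for a turn. A row lasts 1/8 s, in which the tool goes at most 62.5 mm and 10.7 degrees, less where a joint would pass 70% of its speed; a pose out of reach is approached as far as the arm can. A call with a number of a shift or a turn outside -1 to 1 is refused whole. A call with a gripper value outside its range is refused whole. The fingers move at their own pace and stop on an object; FORCE is the grip in N (left out, the last holds). Time passes only in rows, so rows that do not move let the fingers close, or fill a call up. It gives the time, the measured TCP pose, the force, the opening and the grip force at its end, in the units of the state.
- sense(): the state, without advancing time (a new reading comes with each control period).
- snapshot(name): name is "scene" or "top"; returns a dict with "img" (480x640x3 uint8, red, green, blue), "z_map" (480x640 float32, m along the optical axis (not along the pixel's ray), 0 where there is no reading), "vfov" (degrees; the focal length in pixels is half the picture's height over the tangent of half this angle, whatever the lens; pixels are square), "cx", "cy" (the principal point, pixels), "rvec" (rotation vector, rad) and "tvec" (3), from world to camera coordinates, as OpenCV has them. Camera axes: x right, y down, z forward; pixel columns grow to the right and rows downward; lengths in m; the calibration is good to about 2 mm. A picture is of the moment at which its call begins.
- job_done(): hands the job in; it is judged then, once.
Trained networks look in a picture, given as the dict that the camera call returned (one of the last four; its "shot" number tells which), for a name from the list of things; names that differ only in an ending like _2 or _b are one class to them, and where a whole thing is asked for, a point or a joint stands for the part that bears it (a point fixed in the world has none). Each returns a list of dicts, best first, with "p" (0 to 1); they miss things now and then, are a little off and sometimes report something else, mostly with a low value. They report only what shows in the picture. A call takes as long as a camera call.
- masks_of(thing, picture): "pixels" (480x640 bool, what is visible of it) and "rect" ([left, top, right, bottom] in pixels, round what is visible of it).
- place_of(thing, picture): "uv" ([column, row] in pixels: a listed point, or the origin of a listed thing).
The state is a dict: "clock": time; "q": joint angles; "dq": joint speeds; "joint_torque": joint torques, N m; "tcp_pos": TCP position; "orientation": TCP orientation; "ft_force": force on the tool from outside, world axes, zero at the start; "ft_torque": the same for the moment, N m; "grip_width": finger opening in m; "grasp_force": force on a finger pad.
Only numpy, scipy, OpenCV 4.12 (cv2) and the standard library are available. Lean on these libraries where they do the work, as an engineer would, in place of code of your own. Each camera call takes 0.05 s, during which the arm holds its last target. There are 200 camera calls.

## Task

The lower plate of the sandwich maker has been washed and lies on the worktop: put it back. Lift the sandwich maker's lid right up until it leans on its back stop by itself, lay the plate flat in the bed of the base so that it drops home, then lower the lid gently all the way down without letting it slam at either end, and only when it is shut swing the red clip over to lock it. Leave everything else where it stands.

Things in the scene. Friction and masses are not known exactly. Their poses are not given: they have to be found in the camera images.
- maker: Sandwich maker: black base 196 deep x 220 wide x 53 mm high, fixed to the worktop, with a steel-topped lid (lid top 95 mm above the worktop when shut). Origin under the base's middle; x points from the front (handle side) to the hinge at the back, y to the maker's left, z up. To its right stand a fixed toaster, 166 mm high, and a taller air pot: carry the plate over 200 mm high there.
- bed (a point): Centre of the bed in the base, level with the ledge the plate's flange rests on, 45 mm above the worktop; axes as body maker. Bed opening 114 (x) x 164 mm (y), heating element 15 mm below the ledge; a rim 8 mm high round the ledge is 130 x 180 mm inside. With the plate home, plate_mid lies 4 mm straight below this point, axes parallel (either way round).
- plate_mid (a point): Centre of the loose sandwich plate, half-way up, 11 mm above its underside: dark grey metal, 0.26 to 0.42 kg, 120 (x) x 170 (y) x 22 mm, lying right side up left or right of the maker. Walls 110 x 160 mm, foot 104 x 154 mm below 4 mm height; the flange of 120 x 170 mm round the top has its underside 15 mm and top 20 mm above the plate's underside.
- ridge (a point): Middle of the top of the plate's dividing ridge, 11 mm above plate_mid. The ridge, 10 mm thick (y) and 98 mm long, runs along the plate's x through its middle; on either side lies a pocket 69 (y) x 98 mm (x), its floor 16 mm below this point. Pinch the ridge from above, a finger in each pocket.
- lid (a joint): Angle of the lid about its hinge: 0 shut, 1.65 rad fully up on its back stop, leaning slightly backwards, where it stays by itself. Weighs 0.54 to 0.66 kg, damped hinge; below about 1.3 rad it falls shut if let go, and even from 2 cm high at the handle it lands too hard. With the plate out of place it cannot shut.
- lid_hinge (a point): Middle of the lid's hinge line at the back of the base, 54 mm above the worktop, 93 mm behind point bed; axes as body maker; the hinge line runs along y.
- lid_handle (a point): Middle of the lid's handle, a round black bar 16 mm thick, 90 mm long, parallel to the hinge, with an arm to the lid at each end. Moves and turns with the lid. Shut, it lies 238 mm in front of the hinge line and 20 mm above it, 44 mm clear of the lid's front: straddle it with the fingers only about 45 mm open. In a light grip (20 N) the bar can turn between the fingers.
- clip (a joint): Angle of the red locking clip on the lid's front face, left of the handle: 0 = its thumb lever stands straight up (free), 1.57 rad = lever lies level, pointing out to the maker's left (locked, on its stop). It turns with slight friction (under 1 N at the tip) and stays where it is left; starts between 0 and 0.25.
- clip_pivot (a point): Point on the clip's turning axis (x of this point), in the middle of the lever's thickness, 14 mm in front of the lid's front face; moves with the lid. With the lid shut it lies 200 mm in front of the hinge line, 85 mm left of its middle, 74 mm above the worktop; axes then as body maker.
- clip_tip (a point): Near the free end of the red lever, 55 mm from its axis; the thumb pad there is 16 mm wide (the way the lever swings), 11 mm thick and 24 mm long, the lever's end lies 7 mm further out; the lever below it is 12 mm wide, 10 mm thick.
- mug: White mug standing upside down, 87 x 118 x 64 mm; origin at the centre of its underside. Stands to the left or to the right of the maker, where the plate does not lie. Leave it alone.
- saucer: Clear glass saucer, 137 mm across, 16 mm high, to the left at the back; origin under its centre. Leave it alone.
- shaker: Grey-topped shaker, 44 mm across, 90 mm high, to the left at the back; origin under its centre. Leave it alone.
- tub: Clear plastic tub with sachets, 245 x 130 x 64 mm, behind the maker, long side along the wall; origin under its centre. Leave it alone.
- opener: Bottle opener with a white handle, 174 x 41 x 20 mm, far right at the front; origin under its centre. Leave it alone.

How it is judged:
By the outcome, as a careful person would: the job done as asked, in the order asked, and still so for the second after the job is handed in, with the robot touching nothing.
It also fails if it takes over 72 s, if anything falls off the work surface, if the arm or the gripper's body presses on something with over 40 N, if the wrist force passes 120 N, or if a joint passes its speed limit or range.

## Working session

There is one attempt and no reset: what is moved stays moved. The work goes in short steps, Python scripts to look and compute and a shell command to move; the robot and the scene stay as the last step left them, time stands still between calls to the robot, and variables do not carry over. Pictures are saved under pics/ and viewed, at most 10 in all, crops included, and the job is handed in when it is done.

```bash
mkdir -p pics; cat > h.py <<'E'
import numpy as np, cv2
from scipy.spatial.transform import Rotation as R
from bench import *
def cam(s):
    f=240/np.tan(np.radians(s["vfov"])/2); K=np.array([[f,0,s["cx"]],[0,f,s["cy"]],[0,0,1]])
    return K,cv2.Rodrigues(np.array(s["rvec"],float))[0],np.array(s["tvec"],float).ravel()
def ray(s,uv):
    K,Rm,t=cam(s); d=Rm.T@np.linalg.inv(K)@np.array([uv[0],uv[1],1.]); return -Rm.T@t,d
def at_z(s,uv,z):
    o,d=ray(s,uv); return o+d*(z-o[2])/d[2]
def at_depth(s,uv):
    o,d=ray(s,uv); u,v=int(round(uv[0])),int(round(uv[1])); p=s["z_map"][max(v-1,0):v+2,max(u-1,0):u+2]; p=p[p>0]
    return o+d*np.median(p) if len(p) else None
def cloud(s,m):
    K,Rm,t=cam(s); v,u=np.nonzero(m&(s["z_map"]>0)); z=s["z_map"][v,u]
    c=np.linalg.inv(K)@np.vstack([u,v,np.ones_like(u)])*z
    return (Rm.T@(c-t[:,None])).T
def proj(s,P):
    K,Rm,t=cam(s); c=K@(Rm@np.asarray(P,float).T.reshape(3,-1)+t[:,None]); return (c[:2]/c[2]).T
def save(s,n): cv2.imwrite(f"pics/{n}.png",s["img"][:,:,::-1])
E
python3 - <<'E'
from h import *
np.set_printoptions(precision=4,suppress=True)
st=sense(); print(st["clock"],st["tcp_pos"],st["orientation"],grip_point_offset, st["ft_force"])
hz=dict(maker=0,bed=.045,plate_mid=.011,ridge=.022,lid_hinge=.054,lid_handle=.074,clip_pivot=.074,clip_tip=.129,mug=0)
for n in ("scene","top"):
    s=snapshot(n); save(s,n+"0"); print(n,s["vfov"],cam(s)[1].T@-cam(s)[2])
    for k,z in hz.items():
        for r in place_of(k,s)[:2]:
            print(k,round(r["p"],2),np.array(r["uv"]),at_z(s,r["uv"],z),at_depth(s,r["uv"]))
E
```

```text
0.0 [0.2286 0.6078 0.2046] [-0.0001  0.1789  0.9839 -0.0009] 0.0188 [ 0.1663 -0.0063  0.1489]
scene 43.997303096984474 [-0.0268  0.8952  1.4981]
maker 0.72 [321.  290.2] [0.5689 0.0208 0.    ] [0.5313 0.076  0.0944]
bed 0.98 [325.7 283.4] [0.5523 0.0186 0.045 ] [0.5313 0.0504 0.0977]
plate_mid 0.61 [278.8 388.7] [0.4873 0.3621 0.011 ] [0.4878 0.3616 0.0097]
ridge 0.77 [282.2 387.7] [0.4774 0.3588 0.022 ] [0.4778 0.3583 0.0207]
lid_hinge 0.85 [298.9 270.5] [0.6442 0.0257 0.054 ] [0.6251 0.0504 0.095 ]
lid_handle 0.72 [367.1 294.1] [0.4176 0.0057 0.074 ] [0.4148 0.0113 0.083 ]
clip_pivot 0.68 [343.6 310.5] [0.4466 0.09   0.074 ] [0.442  0.0979 0.0879]
clip_tip 0.65 [340.7 306.5] [0.4419 0.1141 0.129 ] [0.4438 0.111  0.1236]
mug 0.64 [406.8 238.3] [ 0.4396 -0.3028  0.    ] [ 0.4222 -0.2579  0.056 ]
mug 0.46 [363.3 291.9] [ 0.4547 -0.0415  0.    ] [ 0.4545 -0.0412  0.0006]
top 47.680243477808574 [ 0.5173 -0.0355  1.5757]
maker 0.6 [297.2 253.9] [0.5667 0.0171 0.    ] [0.5636 0.0138 0.0963]
plate_mid 0.96 [174.  281.1] [0.479  0.3665 0.011 ] [0.4789 0.3672 0.0084]
ridge 0.64 [176.4 276.8] [0.4916 0.3574 0.022 ] [0.4916 0.3577 0.0208]
lid_hinge 0.87 [295.5 221.7] [0.6553 0.0227 0.054 ] [0.6533 0.0219 0.0756]
lid_handle 0.73 [300.5 306.2] [0.4211 0.0013 0.074 ] [0.4216 0.0011 0.0817]
lid_handle 0.61 [205.7 204.4] [0.6947 0.2723 0.074 ] [0.7028 0.2863 0.0057]
clip_pivot 0.94 [265.6 295.3] [0.4483 0.0979 0.074 ] [0.4505 0.0937 0.1218]
clip_tip 0.42 [260.5 297.9] [0.4437 0.1063 0.129 ] [0.4437 0.1062 0.1299]
clip_tip 0.39 [176.3 275.1] [0.4978 0.3308 0.129 ] [0.4964 0.3581 0.0212]
mug 0.71 [406.7 299.5] [ 0.4435 -0.303   0.    ] [ 0.4463 -0.2929  0.0596]
```

View pics/scene0.png

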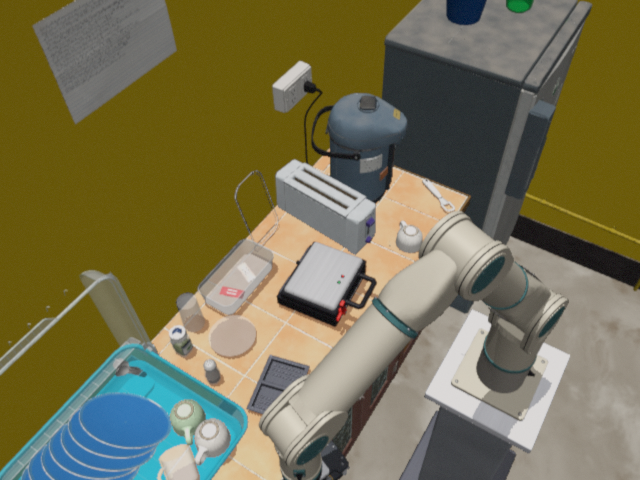

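View pics/top0.png

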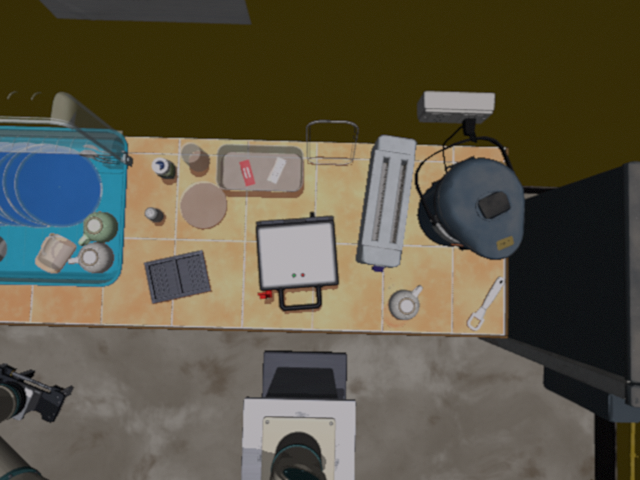

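```bash
python3 - <<'E'
from h import *
np.set_printoptions(precision=4,suppress=True)
for n in ("top","scene"):
    s=snapshot(n)
    for k in ("plate_mid","lid","lid_handle"):
        rs=masks_of(k,s)
        if not rs: print(n,k,"none"); continue
        r=rs[0]; c=cloud(s,r["pixels"])
        print(n,k,round(r["p"],2),r["rect"],len(c))
        if k=="plate_mid": c=c[(c[:,2]>.003)&(c[:,2]<.03)]; 
        if k=="lid": c=c[(c[:,2]>.085)&(c[:,2]<.105)]
        if k=="lid_handle": c=c[(c[:,2]>.06)&(c[:,2]<.09)]
        if len(c)<10: continue
        (cx,cy),(w,h),a=cv2.minAreaRect((c[:,:2]*1000).astype(np.float32)); print("rect mm",cx,cy,w,h,a)
        # handle/topmost
        print("z pct",np.percentile(c[:,2],[2,50,98]))
E
```

```text
top plate_mid 0.82 [141.6, 253.1, 209.8, 304.6] 2530
rect mm 493.492919921875 360.18914794921875 120.11271667480469 175.3346405029297 14.013840675354004
z pct [0.0033 0.0102 0.0254]
top lid 0.98 [257.7, 217.7, 340.3, 310.7] 5789
rect mm 532.9235229492188 14.055747985839844 235.8871307373047 215.2647705078125 5.485355377197266
z pct [0.0862 0.0943 0.1009]
top lid_handle 0.83 [250.3, 216.2, 338.0, 314.5] 5886
rect mm 538.1279296875 14.735748291015625 252.7647247314453 220.16061401367188 5.915170669555664
z pct [0.0716 0.0817 0.0898]
scene plate_mid 0.83 [249.2, 353.3, 307.0, 415.2] 1745
rect mm 490.2858581542969 357.9494323730469 125.22267150878906 176.2848358154297 15.539913177490234
z pct [0.0034 0.0106 0.0263]
scene lid 0.71 [283.2, 244.1, 377.6, 322.3] 4245
rect mm 525.513916015625 19.203826904296875 236.21160888671875 218.7975311279297 5.73114538192749
z pct [0.086  0.0952 0.1024]
scene lid_handle 0.7 [277.7, 243.7, 379.0, 321.1] 4340
rect mm 532.64501953125 21.41260528564453 252.1331024169922 224.68458557128906 6.489694118499756
z pct [0.0631 0.0808 0.0897]
```

The scene view shows the plate left of the maker, at about (280,387), with the mug on the right. The top view shows the handle bar at about (300,306), the red clip at (265,295), and the plate at (177,277) turned about 14°. Next I'll refine the maker's yaw and the bar position, then work out the approach.

```bash
cat >> h.py <<'E'
np.set_printoptions(precision=4,suppress=True)
def toolR(yaw_y):
    y=np.array([np.cos(yaw_y),np.sin(yaw_y),0]); z=np.array([0,0,-1.]); return np.array([np.cross(y,z),y,z]).T
def cur():
    s=sense(); q=s["orientation"]; return np.array(s["tcp_pos"]),R.from_quat([q[1],q[2],q[3],q[0]]).as_matrix(),s
def rows(p1,R1,n,p0=None,R0=None):
    """constant row repeated n times taking pose0 to pose1"""
    if p0 is None: p0,R0,_=cur()
    rv=R.from_matrix(R0.T@R1).as_rotvec()/n; S=np.zeros((3,3)); M=np.eye(3); D=R.from_rotvec(rv).as_matrix()
    for _ in range(n): S+=M; M=M@D
    t=np.linalg.solve(S,R0.T@(np.array(p1)-p0))
    print(f"n={n} xyz",np.round(t/.25,4),"r",np.round(np.degrees(rv)/60,4),"mm",np.linalg.norm(t)*1e3,"deg",np.degrees(np.linalg.norm(rv)))
    return np.array(p1),R1
E
python3 - <<'E'
from h import *
s=snapshot("top"); m=masks_of("lid",s)[0]["pixels"]; c=cloud(s,m)
L=c[(c[:,2]>.0885)&(c[:,2]<.105)&(c[:,0]>.45)]
(cx,cy),(w,h),a=cv2.minAreaRect((L[:,:2]*1000).astype(np.float32)); print("lid",cx,cy,w,h,a,np.median(L[:,2]))
H=c[(c[:,0]<.435)&(c[:,2]>.06)&(c[:,2]<.1)]
print("bar",len(H),H.min(0),H.max(0),np.median(H,0))
for lo in np.arange(-.06,.07,.02):
    k=H[(H[:,1]>lo)&(H[:,1]<lo+.02)]
    if len(k): print(lo,len(k),k[:,0].min(),k[:,0].max(),np.median(k,0))
s2=snapshot("scene"); m=masks_of("lid",s2)[0]["pixels"]; c=cloud(s2,m);L=c[(c[:,2]>.089)&(c[:,2]<.105)&(c[:,0]>.45)]
print("scene lid",cv2.minAreaRect((L[:,:2]*1000).astype(np.float32)))
yaw=.093
p,Rm=rows([.4205,.0015,.20],toolR(yaw),10)
E
```

```text
lid 551.8106079101562 15.5560302734375 186.79730224609375 202.0966339111328 5.894442558288574 0.09457686470070692
bar 249 [ 0.4101 -0.052   0.0663] [0.4346 0.0632 0.0918] [0.4222 0.0078 0.0803]
-0.06 25 0.41755110050573924 0.4345733462207817 [ 0.4286 -0.044   0.0793]
-0.039999999999999994 42 0.41675998927807073 0.4310850250348304 [ 0.4242 -0.0303  0.0803]
-0.01999999999999999 45 0.4137709940550006 0.4281546633753976 [ 0.4221 -0.0086  0.0804]
1.3877787807814457e-17 40 0.4134207916108976 0.42728452369787984 [0.4203 0.0106 0.0805]
0.020000000000000018 36 0.4101047735421556 0.4247249668029464 [0.4186 0.0297 0.0806]
0.04000000000000002 52 0.4100849200422116 0.43437131117573285 [0.4209 0.0504 0.0807]
0.060000000000000026 9 0.4230652944927666 0.4342213690364759 [0.4285 0.0604 0.0774]
scene lid ((552.5045166015625, 21.520187377929688), (175.84402465820312, 213.98080444335938), 5.069673538208008)
n=10 xyz [-0.2468 -0.1049  0.0022] r [-0.     -0.      0.1068] mm 67.05071877892479 deg 6.405347218852882
```

```bash
python3 - <<'E'
from h import *
yaw=.093
p,Rm=rows([.4212,.003,.16],toolR(yaw),12)
rows([.4212,.003,.055],toolR(yaw),8,p,Rm)
E
```

```text
n=12 xyz [-0.2063 -0.085   0.0152] r [-0.    -0.     0.089] mm 55.90424462204186 deg 5.337789349044069
n=8 xyz [0.     0.     0.0525] r [0. 0. 0.] mm 13.125000000000002 deg 0.0
```

```bash
python3 -m inch '[{"x":-0.2063,"y":-0.085,"z":0.0152,"rz":0.089,"grip":45},{"x":-0.2063,"y":-0.085,"z":0.0152,"rz":0.089,"grip":45},{"x":-0.2063,"y":-0.085,"z":0.0152,"rz":0.089,"grip":45},{"x":-0.2063,"y":-0.085,"z":0.0152,"rz":0.089,"grip":45},{"x":-0.2063,"y":-0.085,"z":0.0152,"rz":0.089,"grip":45},{"x":-0.2063,"y":-0.085,"z":0.0152,"rz":0.089,"grip":45},{"x":-0.2063,"y":-0.085,"z":0.0152,"rz":0.089,"grip":45},{"x":-0.2063,"y":-0.085,"z":0.0152,"rz":0.089,"grip":45},{"x":-0.2063,"y":-0.085,"z":0.0152,"rz":0.089,"grip":45},{"x":-0.2063,"y":-0.085,"z":0.0152,"rz":0.089,"grip":45}]' 20
python3 - <<'E'
from h import *
yaw=.093
p,Rm=rows([.4212,.003,.12],toolR(yaw),4)
rows([.4212,.003,.055],toolR(yaw),6,p,Rm)
E
```

```text
n=4 xyz [-0.5907 -0.3106  0.0855] r [-0.     -0.      0.2669] mm 168.20614745170667 deg 16.013368047132207
n=6 xyz [0.     0.     0.0433] r [0. 0. 0.] mm 10.833333333333334 deg 0.0schema error: expected keys x, y, z, rx, ry, rz, grip
```

```bash
python3 -m inch '[{"x":-0.2063,"y":-0.085,"z":0.0152,"rx":0,"ry":0,"rz":0.089,"grip":45},{"x":-0.2063,"y":-0.085,"z":0.0152,"rx":0,"ry":0,"rz":0.089,"grip":45},{"x":-0.2063,"y":-0.085,"z":0.0152,"rx":0,"ry":0,"rz":0.089,"grip":45},{"x":-0.2063,"y":-0.085,"z":0.0152,"rx":0,"ry":0,"rz":0.089,"grip":45},{"x":-0.2063,"y":-0.085,"z":0.0152,"rx":0,"ry":0,"rz":0.089,"grip":45},{"x":-0.2063,"y":-0.085,"z":0.0152,"rx":0,"ry":0,"rz":0.089,"grip":45},{"x":-0.2063,"y":-0.085,"z":0.0152,"rx":0,"ry":0,"rz":0.089,"grip":45},{"x":-0.2063,"y":-0.085,"z":0.0152,"rx":0,"ry":0,"rz":0.089,"grip":45},{"x":-0.2063,"y":-0.085,"z":0.0152,"rx":0,"ry":0,"rz":0.089,"grip":45},{"x":-0.2063,"y":-0.085,"z":0.0152,"rx":0,"ry":0,"rz":0.089,"grip":45}]' 20
python3 - <<'E'
from h import *
yaw=.093
p,Rm=rows([.4212,.003,.12],toolR(yaw),4)
rows([.4212,.003,.055],toolR(yaw),6,p,Rm)
E
```

```text
clock: 2.85
tcp_pos: [0.4394, 0.1113, 0.1677]
orientation: [0.001, 0.603, 0.798, 0.001]
ft_force: [1.2, -0.7, 0.1]
grip_width: 0.0448
grasp_force: 0.0
n=4 xyz [-0.1024 -0.0402  0.0476] r [0.0004 0.     0.0436] mm 29.95738294919282 deg 2.618321135476102
n=6 xyz [0.     0.     0.0433] r [0. 0. 0.] mm 10.833333333333334 deg 0.0
```

```bash
python3 -m inch '[{"x":-0.1024,"y":-0.0402,"z":0.0,"rx":0,"ry":0,"rz":0.0436,"grip":45},{"x":-0.1024,"y":-0.0402,"z":0.06,"rx":0,"ry":0,"rz":0.0436,"grip":45},{"x":-0.1024,"y":-0.0402,"z":0.065,"rx":0,"ry":0,"rz":0.0436,"grip":45},{"x":-0.1024,"y":-0.0402,"z":0.065,"rx":0,"ry":0,"rz":0.0436,"grip":45},{"x":0,"y":0,"z":0.052,"rx":0,"ry":0,"rz":0,"grip":45},{"x":0,"y":0,"z":0.052,"rx":0,"ry":0,"rz":0,"grip":45},{"x":0,"y":0,"z":0.052,"rx":0,"ry":0,"rz":0,"grip":45},{"x":0,"y":0,"z":0.052,"rx":0,"ry":0,"rz":0,"grip":45},{"x":0,"y":0,"z":0.052,"rx":0,"ry":0,"rz":0,"grip":45},{"x":0,"y":0,"z":0,"rx":0,"ry":0,"rz":0,"grip":45}]' 20
```

```text
clock: 4.1
tcp_pos: [0.4201, 0.0047, 0.054]
orientation: [-0.001, 0.672, 0.74, -0.001]
ft_force: [0.1, -0.7, 0.2]
grip_width: 0.0451
grasp_force: 0.0
```

```bash
python3 - <<'E'
from h import *
p,Rm,_=cur(); print(Rm)
s=snapshot("top"); save(s,"grip0"); cv2.imwrite("pics/grip0c.png",cv2.resize(s["img"][200:360,200:400,::-1],None,fx=4,fy=4)[:600])
s=snapshot("scene"); cv2.imwrite("pics/grip1c.png",cv2.resize(s["img"][220:340,280:440,::-1],None,fx=4,fy=4))
E
```

```text
[[-0.0963  0.9954 -0.0021]
 [ 0.9954  0.0963  0.0001]
 [ 0.0003 -0.0021 -1.    ]]
```

```bash
python3 -m inch '[{"x":0,"y":0,"z":0,"rx":0,"ry":0,"rz":0,"grip":10},{"x":0,"y":0,"z":0,"rx":0,"ry":0,"rz":0,"grip":10},{"x":0,"y":0,"z":0,"rx":0,"ry":0,"rz":0,"grip":10},{"x":0,"y":0,"z":0,"rx":0,"ry":0,"rz":0,"grip":10},{"x":0,"y":0,"z":0,"rx":0,"ry":0,"rz":0,"grip":10},{"x":0,"y":0,"z":0,"rx":0,"ry":0,"rz":0,"grip":10},{"x":0,"y":0,"z":0,"rx":0,"ry":0,"rz":0,"grip":10},{"x":0,"y":0,"z":0,"rx":0,"ry":0,"rz":0,"grip":10},{"x":0,"y":0,"z":0,"rx":0,"ry":0,"rz":0,"grip":10},{"x":0,"y":0,"z":0,"rx":0,"ry":0,"rz":0,"grip":10}]' 20
python3 - <<'E'
from h import *
a0=.084; r=.2388
th=np.linspace(0,1.65,31); 
# ease: first 3 slow, last slow
w=np.array([.4,.7]+[1]*24+[.7,.5,.4,.3]); th=np.concatenate([[0],np.cumsum(w)/w.sum()*1.66])
P=np.array([-r*np.cos(a0+th),r*np.sin(a0+th)]).T
d=np.diff(P,axis=0)/.25
for i,(a,b) in enumerate(d): print(i,"y %.4f z %.4f th %.2f"%(a,-b,th[i+1]))
E
```

```text
clock: 5.45
tcp_pos: [0.4172, 0.0044, 0.0549]
orientation: [-0.002, 0.672, 0.74, -0.002]
ft_force: [-5.4, -1.5, 5.9]
grip_width: 0.0151
grasp_force: 20.0
0 y 0.0023 z -0.0234 th 0.02
1 y 0.0053 z -0.0408 th 0.07
2 y 0.0106 z -0.0577 th 0.13
3 y 0.0142 z -0.0570 th 0.19
4 y 0.0177 z -0.0560 th 0.25
5 y 0.0211 z -0.0548 th 0.31
6 y 0.0244 z -0.0534 th 0.38
7 y 0.0276 z -0.0518 th 0.44
8 y 0.0308 z -0.0500 th 0.50
9 y 0.0338 z -0.0480 th 0.56
10 y 0.0367 z -0.0459 th 0.62
11 y 0.0394 z -0.0435 th 0.68
12 y 0.0420 z -0.0410 th 0.74
13 y 0.0444 z -0.0384 th 0.81
14 y 0.0467 z -0.0356 th 0.87
15 y 0.0488 z -0.0326 th 0.93
16 y 0.0507 z -0.0296 th 0.99
17 y 0.0525 z -0.0264 th 1.05
18 y 0.0540 z -0.0231 th 1.11
19 y 0.0553 z -0.0198 th 1.17
20 y 0.0564 z -0.0163 th 1.24
21 y 0.0573 z -0.0128 th 1.30
22 y 0.0580 z -0.0093 th 1.36
23 y 0.0584 z -0.0057 th 1.42
24 y 0.0587 z -0.0021 th 1.48
25 y 0.0587 z 0.0015 th 1.54
26 y 0.0410 z 0.0032 th 1.59
27 y 0.0292 z 0.0034 th 1.62
28 y 0.0233 z 0.0033 th 1.64
29 y 0.0174 z 0.0029 th 1.66
```

```bash
python3 -m inch '[{"x":0,"y":-0.006,"z":-0.0234,"rx":0,"ry":0,"rz":0,"grip":10},{"x":0,"y":0.0013,"z":-0.0408,"rx":0,"ry":0,"rz":0,"grip":10},{"x":0,"y":0.0106,"z":-0.0577,"rx":0,"ry":0,"rz":0,"grip":10},{"x":0,"y":0.0142,"z":-0.057,"rx":0,"ry":0,"rz":0,"grip":10},{"x":0,"y":0.0177,"z":-0.056,"rx":0,"ry":0,"rz":0,"grip":10},{"x":0,"y":0.0211,"z":-0.0548,"rx":0,"ry":0,"rz":0,"grip":10},{"x":0,"y":0.0244,"z":-0.0534,"rx":0,"ry":0,"rz":0,"grip":10},{"x":0,"y":0.0276,"z":-0.0518,"rx":0,"ry":0,"rz":0,"grip":10},{"x":0,"y":0.0308,"z":-0.05,"rx":0,"ry":0,"rz":0,"grip":10},{"x":0,"y":0.0338,"z":-0.048,"rx":0,"ry":0,"rz":0,"grip":10}]' 20
```

```text
clock: 6.7
tcp_pos: [0.4612, 0.0088, 0.1787]
orientation: [-0.002, 0.672, 0.74, -0.002]
ft_force: [-5.6, -0.1, -0.4]
grip_width: 0.0154
grasp_force: 20.0
```

```bash
python3 -m inch '[{"x":0,"y":0.0367,"z":-0.0459,"rx":0,"ry":0,"rz":0,"grip":10},{"x":0,"y":0.0394,"z":-0.0435,"rx":0,"ry":0,"rz":0,"grip":10},{"x":0,"y":0.042,"z":-0.041,"rx":0,"ry":0,"rz":0,"grip":10},{"x":0,"y":0.0444,"z":-0.0384,"rx":0,"ry":0,"rz":0,"grip":10},{"x":0,"y":0.0467,"z":-0.0356,"rx":0,"ry":0,"rz":0,"grip":10},{"x":0,"y":0.0488,"z":-0.0326,"rx":0,"ry":0,"rz":0,"grip":10},{"x":0,"y":0.0507,"z":-0.0296,"rx":0,"ry":0,"rz":0,"grip":10},{"x":0,"y":0.0525,"z":-0.0264,"rx":0,"ry":0,"rz":0,"grip":10},{"x":0,"y":0.054,"z":-0.0231,"rx":0,"ry":0,"rz":0,"grip":10},{"x":0,"y":0.0553,"z":-0.0198,"rx":0,"ry":0,"rz":0,"grip":10}]' 20
```

```text
clock: 7.95
tcp_pos: [0.5811, 0.0209, 0.2649]
orientation: [-0.0, 0.672, 0.741, 0.001]
ft_force: [-3.6, 1.8, 7.0]
grip_width: 0.0155
grasp_force: 20.0
```

```bash
python3 -m inch '[{"x":0,"y":0.0564,"z":-0.0163,"rx":0,"ry":0,"rz":0,"grip":10},{"x":0,"y":0.0573,"z":-0.0128,"rx":0,"ry":0,"rz":0,"grip":10},{"x":0,"y":0.058,"z":-0.0093,"rx":0,"ry":0,"rz":0,"grip":10},{"x":0,"y":0.0584,"z":-0.0057,"rx":0,"ry":0,"rz":0,"grip":10},{"x":0,"y":0.045,"z":-0.0016,"rx":0,"ry":0,"rz":0,"grip":10},{"x":0,"y":0.035,"z":0,"rx":0,"ry":0,"rz":0,"grip":10},{"x":0,"y":0.03,"z":0,"rx":0,"ry":0,"rz":0,"grip":10},{"x":0,"y":0.025,"z":0.001,"rx":0,"ry":0,"rz":0,"grip":10},{"x":0,"y":0.018,"z":0.001,"rx":0,"ry":0,"rz":0,"grip":10},{"x":0,"y":0.014,"z":0.001,"rx":0,"ry":0,"rz":0,"grip":10}]' 20
```

```text
clock: 9.2
tcp_pos: [0.6805, 0.0306, 0.2726]
orientation: [-0.001, 0.672, 0.741, 0.0]
ft_force: [-1.0, 4.5, 1.0]
grip_width: 0.0154
grasp_force: 20.0
```

```bash
python3 -m inch '[{"x":0,"y":0.01,"z":0.001,"rx":0,"ry":0,"rz":0,"grip":10},{"x":0,"y":0.01,"z":0.001,"rx":0,"ry":0,"rz":0,"grip":10},{"x":0,"y":0.01,"z":0.001,"rx":0,"ry":0,"rz":0,"grip":10},{"x":0,"y":0.01,"z":0.001,"rx":0,"ry":0,"rz":0,"grip":10},{"x":0,"y":0.01,"z":0.001,"rx":0,"ry":0,"rz":0,"grip":10},{"x":0,"y":0.01,"z":0.001,"rx":0,"ry":0,"rz":0,"grip":10},{"x":0,"y":0.01,"z":0.001,"rx":0,"ry":0,"rz":0,"grip":10},{"x":0,"y":0.01,"z":0.001,"rx":0,"ry":0,"rz":0,"grip":10},{"x":0,"y":0.005,"z":0,"rx":0,"ry":0,"rz":0,"grip":10},{"x":0,"y":0,"z":0,"rx":0,"ry":0,"rz":0,"grip":10}]' 20
```

```text
clock: 10.45
tcp_pos: [0.6926, 0.0315, 0.2707]
orientation: [-0.008, 0.673, 0.74, -0.006]
ft_force: [-21.8, 4.0, 14.1]
grip_width: 0.0157
grasp_force: 20.0
```

```bash
python3 -m inch '[{"x":0,"y":-0.015,"z":0,"rx":0,"ry":0,"rz":0,"grip":10},{"x":0,"y":-0.015,"z":0,"rx":0,"ry":0,"rz":0,"grip":45},{"x":0,"y":0,"z":0,"rx":0,"ry":0,"rz":0,"grip":45},{"x":0,"y":0,"z":0,"rx":0,"ry":0,"rz":0,"grip":45},{"x":0,"y":0,"z":0,"rx":0,"ry":0,"rz":0,"grip":45},{"x":0,"y":0,"z":-0.05,"rx":0,"ry":0,"rz":0,"grip":45},{"x":0,"y":0,"z":-0.08,"rx":0,"ry":0,"rz":0,"grip":45},{"x":0,"y":0,"z":-0.08,"rx":0,"ry":0,"rz":0,"grip":45},{"x":0,"y":0,"z":-0.08,"rx":0,"ry":0,"rz":0,"grip":45},{"x":0,"y":0,"z":-0.01,"rx":0,"ry":0,"rz":0,"grip":45}]' 20
python3 - <<'E'
from h import *
s=snapshot("top"); save(s,"top1"); cv2.imwrite("pics/top1c.png",cv2.resize(s["img"][160:340,130:400,::-1],None,fx=2.9,fy=2.9))
for k,z in dict(bed=.045,ridge=.022,plate_mid=.011,lid_hinge=.054).items():
    for r in place_of(k,s)[:1]: print(k,r["p"],r["uv"],at_z(s,r["uv"],z),at_depth(s,r["uv"]))
m=masks_of("plate_mid",s)[0]["pixels"]; c=cloud(s,m); c=c[(c[:,2]>.012)&(c[:,2]<.03)]
print(cv2.minAreaRect((c[:,:2]*1000).astype(np.float32)))
p,Rm=rows([.50,.33,.16],toolR(np.pi/2+.25),12)
E
```

```text
clock: 11.7
tcp_pos: [0.6952, 0.0307, 0.3482]
orientation: [0.002, 0.672, 0.74, 0.001]
ft_force: [-0.0, 0.4, -0.9]
grip_width: 0.0452
grasp_force: 0.0
bed 0.56 [295.1, 251.0] [0.5733 0.0217 0.045 ] [0.5741 0.0226 0.0214]
ridge 0.76 [177.6, 274.8] [0.4974 0.3543 0.022 ] [0.4973 0.3549 0.0197]
plate_mid 0.86 [174.8, 278.8] [0.4856 0.3645 0.011 ] [0.4855 0.3656 0.0068]
lid_hinge 0.94 [297.7, 224.8] [0.6467 0.0163 0.054 ] [0.6466 0.0162 0.0558]
((493.8242492675781, 358.41522216796875), (119.57585906982422, 170.1739501953125), 13.903387069702148)
n=12 xyz [0.1282 0.0414 0.0616] r [-0.0001 -0.0001 -0.1372] mm 37.03170851713372 deg 8.233778431682346
```

View pics/top1c.png

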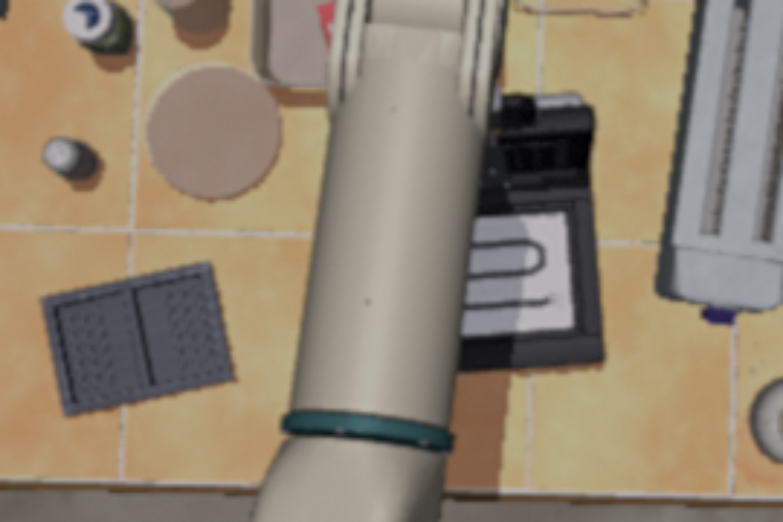

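```bash
python3 - <<'E'
from h import *
# path check of the 12 repeated rows, then descent
p,Rm,_=cur()
t=np.array([.1282,.0414,.0616])*.25; D=R.from_rotvec(np.radians([0,0,-.1372*60])).as_matrix()
for i in range(12):
    p=p+Rm@t; Rm=Rm@D; print(i,p)
E
```

```text
0 [0.7009 0.064  0.3295]
1 [0.7033 0.0976 0.3141]
2 [0.7009 0.1311 0.2987]
3 [0.6937 0.164  0.2833]
4 [0.6818 0.1956 0.2679]
5 [0.6656 0.2251 0.2525]
6 [0.6453 0.252  0.2372]
7 [0.6213 0.2757 0.2218]
8 [0.5942 0.2958 0.2064]
9 [0.5646 0.3117 0.1911]
10 [0.5329 0.3233 0.1757]
11 [0.4999 0.3302 0.1604]
```

The crop shows the lid upright at the back and the open bed at (520,265), half hidden by the arm. The plate lies at (140,335) with its ridge clear to grasp. Next I'll go to the plate.

```bash
python3 - <<'E'
from h import *
p,Rm=rows([.4938,.3588,.12],toolR(np.pi/2+.243),12)
rows([.4938,.3588,.009],toolR(np.pi/2+.243),8,p,Rm)
E
```

```text
n=12 xyz [0.1369 0.0479 0.075 ] r [-0.0001 -0.0001 -0.1367] mm 40.81040520709223 deg 8.20035591252929
n=8 xyz [0.     0.     0.0555] r [0. 0. 0.] mm 13.875 deg 0.0
```

```bash
python3 -m inch '[{"x":0.1369,"y":0.0479,"z":0.03,"rx":0,"ry":0,"rz":-0.1367,"grip":55},{"x":0.1369,"y":0.0479,"z":0.06,"rx":0,"ry":0,"rz":-0.1367,"grip":55},{"x":0.1369,"y":0.0479,"z":0.081,"rx":0,"ry":0,"rz":-0.1367,"grip":55},{"x":0.1369,"y":0.0479,"z":0.081,"rx":0,"ry":0,"rz":-0.1367,"grip":55},{"x":0.1369,"y":0.0479,"z":0.081,"rx":0,"ry":0,"rz":-0.1367,"grip":55},{"x":0.1369,"y":0.0479,"z":0.081,"rx":0,"ry":0,"rz":-0.1367,"grip":55},{"x":0.1369,"y":0.0479,"z":0.081,"rx":0,"ry":0,"rz":-0.1367,"grip":55},{"x":0.1369,"y":0.0479,"z":0.081,"rx":0,"ry":0,"rz":-0.1367,"grip":55},{"x":0.1369,"y":0.0479,"z":0.081,"rx":0,"ry":0,"rz":-0.1367,"grip":55},{"x":0.1369,"y":0.0479,"z":0.081,"rx":0,"ry":0,"rz":-0.1367,"grip":55}]' 20
python3 - <<'E'
from h import *
print(cur()[1])
p,Rm=rows([.4938,.3588,.12],toolR(np.pi/2+.243),3)
# look at bed now
s=snapshot("top"); 
for k,z in dict(bed=.045,ridge=.022,lid_hinge=.054).items():
    for r in place_of(k,s)[:1]: print(k,r["p"],r["uv"],at_z(s,r["uv"],z),at_depth(s,r["uv"]))
cv2.imwrite("pics/top2c.png",cv2.resize(s["img"][190:330,130:380,::-1],None,fx=3.2,fy=3.2)); np.savez("/tmp/top2.npz",**{k:v for k,v in s.items()})
E
```

```text
clock: 13.25
tcp_pos: [0.562, 0.3378, 0.1601]
orientation: [-0.0, 0.019, 1.0, -0.0]
ft_force: [0.2, 0.8, 0.3]
grip_width: 0.0546
grasp_force: 0.0
[[-0.9993  0.0377 -0.0006]
 [ 0.0377  0.9993 -0.0001]
 [ 0.0006 -0.0001 -1.    ]]
n=3 xyz [0.0895 0.0331 0.0535] r [ 0.     -0.0002 -0.0893] mm 27.351419223484076 deg 5.360462922945075
bed 0.77 [296.3, 255.0] [0.5621 0.018  0.045 ] [0.5626 0.0186 0.0272]
ridge 0.86 [177.0, 276.0] [0.4939 0.3558 0.022 ] [0.4939 0.3566 0.019 ]
lid_hinge 0.86 [297.5, 222.1] [0.6543 0.0171 0.054 ] [0.6545 0.0171 0.0526]
```

```bash
python3 -m inch '[{"x":0.0895,"y":0.0331,"z":0.0535,"rx":0,"ry":0,"rz":-0.0893,"grip":55},{"x":0.0895,"y":0.0331,"z":0.0535,"rx":0,"ry":0,"rz":-0.0893,"grip":55},{"x":0.0895,"y":0.0331,"z":0.0535,"rx":0,"ry":0,"rz":-0.0893,"grip":55},{"x":0,"y":0,"z":0.08,"rx":0,"ry":0,"rz":0,"grip":55},{"x":0,"y":0,"z":0.08,"rx":0,"ry":0,"rz":0,"grip":55},{"x":0,"y":0,"z":0.08,"rx":0,"ry":0,"rz":0,"grip":55},{"x":0,"y":0,"z":0.08,"rx":0,"ry":0,"rz":0,"grip":55},{"x":0,"y":0,"z":0.07,"rx":0,"ry":0,"rz":0,"grip":55},{"x":0,"y":0,"z":0.035,"rx":0,"ry":0,"rz":0,"grip":55},{"x":0,"y":0,"z":0.015,"rx":0,"ry":0,"rz":0,"grip":55}]' 60
python3 - <<'E'
from h import *
print(cur()[1][:,1])
s=dict(np.load("/tmp/top2.npz",allow_pickle=True)); 
# fit bed opening from depth: points lower than ledge inside base
m=np.zeros((480,640),bool); m[200:310,240:350]=1; c=cloud(s,m)
w=c[(c[:,0]>.49)&(c[:,0]<.635)&(abs(c[:,1]-.018)<.1)]
for lo,hi in ((.02,.036),(.036,.049),(.049,.06)):
    k=w[(w[:,2]>lo)&(w[:,2]<hi)]; print(lo,len(k),cv2.minAreaRect((k[:,:2]*1000).astype(np.float32)) if len(k)>5 else "")
E
```

```text
clock: 14.7
tcp_pos: [0.4957, 0.358, 0.0109]
orientation: [0.0, -0.118, 0.993, -0.0]
ft_force: [0.6, -0.6, -0.0]
grip_width: 0.055
grasp_force: 0.0
[-0.2347  0.9721 -0.0002]
0.02 1864 ((566.6839599609375, 19.189620971679688), (120.07632446289062, 176.43057250976562), 5.090237617492676)
0.036 676 ((562.146240234375, 18.654678344726562), (144.53335571289062, 198.83999633789062), 0.28834837675094604)
0.049 664 ((562.5030517578125, 17.97783660888672), (199.70606994628906, 144.8506622314453), 89.93888092041016)
```

View pics/top2c.png

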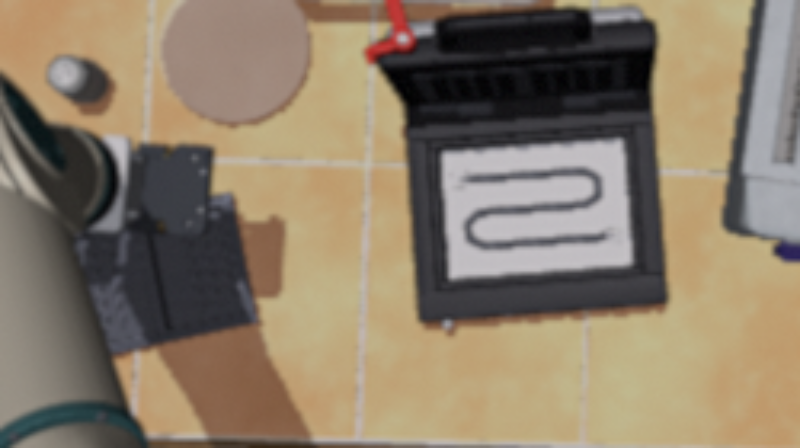

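The crop shows the empty bed, its white floor with corners (440,150), (632,138), (635,268) and (447,282), the lid up with the red clip at (400,40), and the gripper over the plate. I'll close on the ridge next.

```bash
python3 -m inch '[{"x":0,"y":0,"z":0.01,"rx":0,"ry":0,"rz":0,"grip":55},{"x":0,"y":0,"z":0,"rx":0,"ry":0,"rz":0,"grip":4},{"x":0,"y":0,"z":0,"rx":0,"ry":0,"rz":0,"grip":4},{"x":0,"y":0,"z":0,"rx":0,"ry":0,"rz":0,"grip":4},{"x":0,"y":0,"z":0,"rx":0,"ry":0,"rz":0,"grip":4},{"x":0,"y":0,"z":0,"rx":0,"ry":0,"rz":0,"grip":4},{"x":0,"y":0,"z":0,"rx":0,"ry":0,"rz":0,"grip":4},{"x":0,"y":0,"z":0,"rx":0,"ry":0,"rz":0,"grip":4},{"x":0,"y":0,"z":-0.02,"rx":0,"ry":0,"rz":0,"grip":4},{"x":0,"y":0,"z":-0.04,"rx":0,"ry":0,"rz":0,"grip":4}]' 60
python3 - <<'E'
from h import *
print(cur()[1][:,1])
s=dict(np.load("/tmp/top2.npz",allow_pickle=True)); 
g=s["img"][190:330,130:380].astype(int); m=np.zeros((480,640),np.uint8); b=(g.min(2)>110)&(g.max(2)-g.min(2)<40)
m[190:330,130:380]=b; m[:,:265]=0; m[:,335:]=0; m[:230]=0; m[285:]=0
m=cv2.morphologyEx(m,cv2.MORPH_CLOSE,np.ones((7,7),np.uint8)); n,l,stt,_=cv2.connectedComponentsWithStats(m); i=1+np.argmax(stt[1:,4]); print(stt[i])
co=np.argwhere(l==i)[:,::-1].astype(np.float32)
W=np.array([at_z(s,u,.030)[:2] for u in co]); print("white at z.03",cv2.minAreaRect((W*1000).astype(np.float32)),W.mean(0)*1000)
E
```

```text
clock: 15.95
tcp_pos: [0.4946, 0.3573, 0.0234]
orientation: [-0.001, -0.118, 0.993, -0.001]
ft_force: [-0.2, -0.0, -2.5]
grip_width: 0.0094
grasp_force: 60.0
[-0.2351  0.972  -0.0012]
[ 268  233   60   45 2322]
white at z.03 ((562.9869384765625, 15.683624267578125), (114.21578216552734, 164.45523071289062), 5.900876045227051) [562.7711  15.7082]
```

```bash
python3 - <<'E'
from h import *
p,Rm,_=cur()
p,Rm=rows([.4946,.3573,.10],toolR(np.pi/2+.2373),3,p,Rm)
p,Rm=rows([.5627,.0165,.10],toolR(np.pi/2+.095),15,p,Rm)
E
```

```text
n=3 xyz [ 0.0002 -0.0001 -0.1021] r [-0.0004 -0.0006  0.    ] mm 25.519878334935505 deg 0.042742414742317866
n=15 xyz [-0.0024 -0.0927  0.    ] r [0.     0.     0.0091] mm 23.18863342793104 deg 0.5435459616474414
```

```bash
python3 -m inch '[{"x":0,"y":0,"z":-0.08,"rx":0,"ry":0,"rz":0,"grip":4},{"x":0,"y":0,"z":-0.1,"rx":0,"ry":0,"rz":0,"grip":4},{"x":-0.0024,"y":-0.06,"z":-0.08,"rx":0,"ry":0,"rz":0.0091,"grip":4},{"x":-0.0024,"y":-0.0927,"z":-0.046,"rx":0,"ry":0,"rz":0.0091,"grip":4},{"x":-0.0024,"y":-0.12,"z":0,"rx":0,"ry":0,"rz":0.0171,"grip":4},{"x":-0.0024,"y":-0.14,"z":0,"rx":0,"ry":0,"rz":0.0171,"grip":4},{"x":-0.0024,"y":-0.15,"z":0,"rx":0,"ry":0,"rz":0.0171,"grip":4},{"x":-0.0024,"y":-0.15,"z":0,"rx":0,"ry":0,"rz":0.0171,"grip":4},{"x":-0.0024,"y":-0.15,"z":0,"rx":0,"ry":0,"rz":0.0171,"grip":4},{"x":-0.0024,"y":-0.15,"z":0,"rx":0,"ry":0,"rz":0.0171,"grip":4}]' 60
python3 - <<'E'
from h import *
p,Rm,_=cur()
p,Rm=rows([.5627,.0165,.085],toolR(np.pi/2+.095),7,p,Rm)
E
```

```text
clock: 17.2
tcp_pos: [0.5457, 0.1075, 0.1012]
orientation: [0.0, -0.054, 0.999, -0.0]
ft_force: [-0.2, -0.6, -3.4]
grip_width: 0.0092
grasp_force: 60.0
n=7 xyz [-0.0043 -0.0527  0.0093] r [-0.0001  0.0001  0.0019] mm 13.42726569294502 deg 0.1147729735916924
```

```bash
python3 -m inch '[{"x":-0.0043,"y":-0.09,"z":0,"rx":0,"ry":0,"rz":0.0019,"grip":4},{"x":-0.0043,"y":-0.08,"z":0,"rx":0,"ry":0,"rz":0.0019,"grip":4},{"x":-0.0043,"y":-0.07,"z":0,"rx":0,"ry":0,"rz":0.0019,"grip":4},{"x":-0.0043,"y":-0.055,"z":0,"rx":0,"ry":0,"rz":0.0019,"grip":4},{"x":-0.0043,"y":-0.04,"z":0,"rx":0,"ry":0,"rz":0.0019,"grip":4},{"x":-0.0043,"y":-0.023,"z":0.02,"rx":0,"ry":0,"rz":0.0019,"grip":4},{"x":-0.0043,"y":-0.011,"z":0.03,"rx":0,"ry":0,"rz":0.0019,"grip":4},{"x":0,"y":0,"z":0.015,"rx":0,"ry":0,"rz":0,"grip":4},{"x":0,"y":0,"z":0,"rx":0,"ry":0,"rz":0,"grip":4},{"x":0,"y":0,"z":0,"rx":0,"ry":0,"rz":0,"grip":4}]' 60
python3 - <<'E'
from h import *
p,Rm,_=cur(); print(Rm)
for n in ("top","scene"):
    s=snapshot(n); np.savez(f"/tmp/{n}3.npz",**s)
    if n=="top": cv2.imwrite("pics/top3c.png",cv2.resize(s["img"][200:320,230:370,::-1],None,fx=5,fy=5,interpolation=cv2.INTER_CUBIC))
    for k,z in dict(plate_mid=p[2]+.0025,ridge=p[2]+.0135,bed=.045).items():
        for r in place_of(k,s)[:1]: print(n,k,r["p"],r["uv"],at_z(s,r["uv"],z))
    mm=masks_of("plate_mid",s)
    if mm:
        c=cloud(s,mm[0]["pixels"]); c=c[abs(c[:,2]-p[2]-.012)<.007]; print(mm[0]["p"],len(c),cv2.minAreaRect((c[:,:2]*1000).astype(np.float32)),np.median(c[:,2]))
E
```

```text
clock: 18.45
tcp_pos: [0.5628, 0.0198, 0.084]
orientation: [-0.0, -0.049, 0.999, 0.0]
ft_force: [-0.9, 0.6, -3.3]
grip_width: 0.0095
grasp_force: 60.0
[[-0.9952 -0.0977 -0.    ]
 [-0.0977  0.9952  0.0002]
 [ 0.      0.0002 -1.    ]]
scene plate_mid 0.91 [324.3, 277.4] [0.5509 0.0273 0.0865]
scene ridge 0.7 [324.5, 273.8] [0.5529 0.0227 0.0975]
scene bed 0.83 [325.4, 283.3] [0.5533 0.0188 0.045 ]
0.72 507 ((558.0164794921875, 19.496292114257812), (121.4404067993164, 176.32212829589844), 4.636967658996582) 0.09581664338322694
```

View pics/top3c.png

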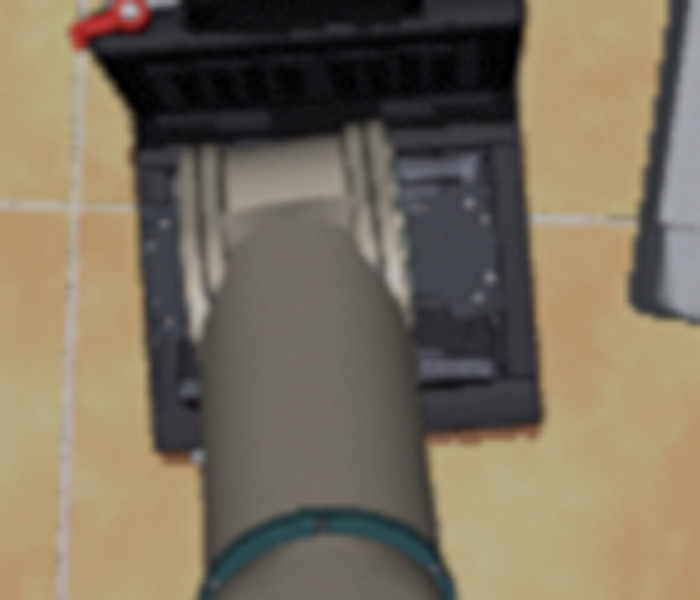

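```bash
python3 - <<'E'
from h import *
p,Rm,_=cur()
s=dict(np.load("/tmp/top3.npz",allow_pickle=True)); m=np.zeros((480,640),bool); m[200:320,230:370]=1
c=cloud(s,m); c=c[(c[:,2]>.07)&(c[:,2]<.108)&(c[:,0]<.64)]
d=(c-p)[:,:2]; a=.098; X=d@[np.cos(a),np.sin(a)]; Y=d@[-np.sin(a),np.cos(a)]
for lo in range(-95,95,6):
    k=(Y>lo/1e3)&(Y<(lo+6)/1e3)&(abs(X)<.075)
    if k.sum()>2: print(lo,k.sum(),X[k].min(),X[k].max())
for lo in range(-70,70,8):
    k=(X>lo/1e3)&(X<(lo+8)/1e3)&(abs(Y)<.1)
    if k.sum()>2: print("x",lo,k.sum(),Y[k].min(),Y[k].max())
# image gradient along column lines in front: sample brightness along plate x line at Y=-.055 at flange height
g=cv2.cvtColor(s["img"],cv2.COLOR_RGB2GRAY).astype(np.float32)
for yy in (-.05,-.06,-.07):
    xs=np.arange(-.075,.0751,.0025)
    P=[[p[0]+x*np.cos(a)-yy*np.sin(a),p[1]+x*np.sin(a)+yy*np.cos(a),.0955] for x in xs]
    uv=np.concatenate([proj(s,np.array([q])) for q in P]).astype(np.float32)
    v=cv2.remap(g,uv[:,0].reshape(1,-1),uv[:,1].reshape(1,-1),cv2.INTER_LINEAR)[0]
    print(yy,[(round(x*1e3,1),int(b)) for x,b in zip(xs,v) if abs(x)>.038])
E
```

```text
-89 12 -0.05452185932709625 0.0493490331347107
-83 36 -0.05990059518788362 0.058181622387142515
-77 36 -0.05930815303528217 0.058527288774374304
-71 37 -0.05896142581351713 0.058568909860351244
-65 41 -0.0585736129670473 0.05634104045885835
-59 46 -0.06088386026322207 0.057098408049389565
-53 48 -0.060507253866455224 0.05746579123537831
-47 36 -0.05989937344222045 0.05737686055730212
73 11 -0.05934140380909821 -0.03213559339418626
79 30 -0.05910225601610248 0.05852730399463598
x -62 44 -0.08300939689662955 0.08349865330416258
x -54 54 -0.08358633598739218 0.08348664862260868
x -46 53 -0.08410318051156035 0.08265953020554599
x -38 56 -0.0847319353247668 0.08460441609418141
x -30 16 -0.06310027814741026 -0.043722410849855876
x 34 13 -0.05970560761084955 -0.04304470057022981
x 42 43 -0.08500831680190789 0.08169986422357091
x 50 51 -0.08262456858506662 0.08522456746072654
x 58 7 -0.08299086112025914 0.08421317319947796
-0.05 [(np.float64(-75.0), 58), (np.float64(-72.5), 60), (np.float64(-70.0), 57), (np.float64(-67.5), 43), (np.float64(-65.0), 30), (np.float64(-62.5), 42), (np.float64(-6
[... 1356 characters left out ...]
64(-72.5), 61), (np.float64(-70.0), 59), (np.float64(-67.5), 49), (np.float64(-65.0), 29), (np.float64(-62.5), 46), (np.float64(-60.0), 76), (np.float64(-57.5), 93), (np.float64(-55.0), 93), (np.float64(-52.5), 76), (np.float64(-50.0), 52), (np.float64(-47.5), 44), (np.float64(-45.0), 47), (np.float64(-42.5), 46), (np.float64(-40.0), 45), (np.float64(40.0), 67), (np.float64(42.5), 56), (np.float64(45.0), 45), (np.float64(47.5), 60), (np.float64(50.0), 87), (np.float64(52.5), 94), (np.float64(55.0), 85), (np.float64(57.5), 69), (np.float64(60.0), 54), (np.float64(62.5), 45), (np.float64(65.0), 47), (np.float64(67.5), 58), (np.float64(70.0), 60), (np.float64(72.5), 55), (np.float64(75.0), 42)]
```

```bash
python3 -m inch '[{"x":0,"y":-0.008,"z":0.02,"rx":0,"ry":0,"rz":0,"grip":4},{"x":0,"y":-0.006,"z":0.04,"rx":0,"ry":0,"rz":0,"grip":4},{"x":0,"y":0,"z":0.035,"rx":0,"ry":0,"rz":0,"grip":4},{"x":0,"y":0,"z":0.02,"rx":0,"ry":0,"rz":0,"grip":4},{"x":0,"y":0,"z":0.01,"rx":0,"ry":0,"rz":0,"grip":4},{"x":0,"y":0,"z":0.01,"rx":0,"ry":0,"rz":0,"grip":4},{"x":0,"y":0,"z":0.01,"rx":0,"ry":0,"rz":0,"grip":4},{"x":0,"y":0,"z":0.01,"rx":0,"ry":0,"rz":0,"grip":4},{"x":0,"y":0,"z":0.005,"rx":0,"ry":0,"rz":0,"grip":4},{"x":0,"y":0,"z":0,"rx":0,"ry":0,"rz":0,"grip":4}]' 60
```

```text
clock: 20.2
tcp_pos: [0.5636, 0.0159, 0.0439]
orientation: [0.0, -0.049, 0.999, 0.0]
ft_force: [2.0, -0.1, -3.6]
grip_width: 0.0093
grasp_force: 60.0
```

```bash
python3 -m inch '[{"x":0,"y":0,"z":0.006,"rx":0,"ry":0,"rz":0,"grip":4},{"x":0,"y":0,"z":0.006,"rx":0,"ry":0,"rz":0,"grip":4},{"x":0,"y":0,"z":0.006,"rx":0,"ry":0,"rz":0,"grip":4},{"x":0,"y":0,"z":0.006,"rx":0,"ry":0,"rz":0,"grip":4},{"x":0,"y":0,"z":0.004,"rx":0,"ry":0,"rz":0,"grip":4},{"x":0,"y":0,"z":0,"rx":0,"ry":0,"rz":0,"grip":4},{"x":0,"y":0,"z":0,"rx":0,"ry":0,"rz":0,"grip":16},{"x":0,"y":0,"z":0,"rx":0,"ry":0,"rz":0,"grip":30},{"x":0,"y":0,"z":0,"rx":0,"ry":0,"rz":0,"grip":45},{"x":0,"y":0,"z":0,"rx":0,"ry":0,"rz":0,"grip":45}]' 60
python3 - <<'E'
from h import *
s=snapshot("scene")
m=masks_of("plate_mid",s)[0]; c=cloud(s,m["pixels"]); print(m["p"],len(c),np.percentile(c[:,2],[5,25,50,75,95]))
k=c[(c[:,2]>.04)&(c[:,2]<.06)]; print(cv2.minAreaRect((k[:,:2]*1000).astype(np.float32)))
E
```

```text
clock: 21.45
tcp_pos: [0.5628, 0.0158, 0.0367]
orientation: [-0.0, -0.049, 0.999, 0.0]
ft_force: [-0.1, -0.1, -0.4]
grip_width: 0.0423
grasp_force: 0.0
0.83 1265 [0.032  0.0365 0.0404 0.0492 0.0552]
((558.7880859375, 16.13843536376953), (123.3887939453125, 177.87246704101562), 5.682232856750488)
```

```bash
python3 -m inch '[{"x":0,"y":0,"z":-0.02,"rx":0,"ry":0,"rz":0,"grip":45},{"x":0,"y":0,"z":-0.12,"rx":0,"ry":0,"rz":0,"grip":45},{"x":0,"y":0,"z":-0.22,"rx":0,"ry":0,"rz":0,"grip":45},{"x":0,"y":0,"z":-0.22,"rx":0,"ry":0,"rz":0,"grip":45},{"x":0,"y":0,"z":-0.22,"rx":0,"ry":0,"rz":0,"grip":45},{"x":0,"y":0,"z":-0.22,"rx":0,"ry":0,"rz":0.08,"grip":45},{"x":0,"y":0,"z":-0.15,"rx":0,"ry":0,"rz":0.15,"grip":45},{"x":0,"y":0,"z":-0.05,"rx":0,"ry":0,"rz":0.15,"grip":45},{"x":0,"y":0,"z":0,"rx":0,"ry":0,"rz":0.15,"grip":45},{"x":0,"y":0,"z":0,"rx":0,"ry":0,"rz":0.15,"grip":45}]' 20
python3 - <<'E'
from h import *
p,Rm=rows([.694,.0295,.335],toolR(.097),7)
print(cur()[1])
s=snapshot("top"); m=np.zeros((480,640),bool); m[200:310,230:370]=1; c=cloud(s,m)
d=c[:,:2]-[.563,.0162]; a=.096; X=d@[np.cos(a),np.sin(a)]; Y=d@[-np.sin(a),np.cos(a)]
for n,k in (("front",(abs(X+.055)<.003)),("back",abs(X-.055)<.003),("R",abs(Y+.0795)<.003),("L",abs(Y-.0795)<.003)):
    k=k&(abs(X)<.058)&(abs(Y)<.083)&(c[:,2]<.08); print(n,k.sum(),np.percentile(c[k,2],[10,50,90]) if k.sum()>3 else "")
cv2.imwrite("pics/top4c.png",cv2.resize(s["img"][200:320,230:370,::-1],None,fx=5,fy=5,interpolation=cv2.INTER_CUBIC))
E
```

```text
clock: 22.8
tcp_pos: [0.5629, 0.0159, 0.3426]
orientation: [0.0, 0.305, 0.952, 0.0]
ft_force: [0.6, -0.0, -0.3]
grip_width: 0.045
grasp_force: 0.0
n=7 xyz [-0.0359  0.0688  0.0043] r [0.0001 0.     0.1165] mm 19.42953774872597 deg 6.9880575770084885
[[-0.8139  0.5811  0.0006]
 [ 0.5811  0.8139  0.0002]
 [-0.0003  0.0005 -1.    ]]
front 3 
back 30 [0.0453 0.05   0.0546]
R 46 [0.0455 0.051  0.054 ]
L 0
```

View pics/top4c.png

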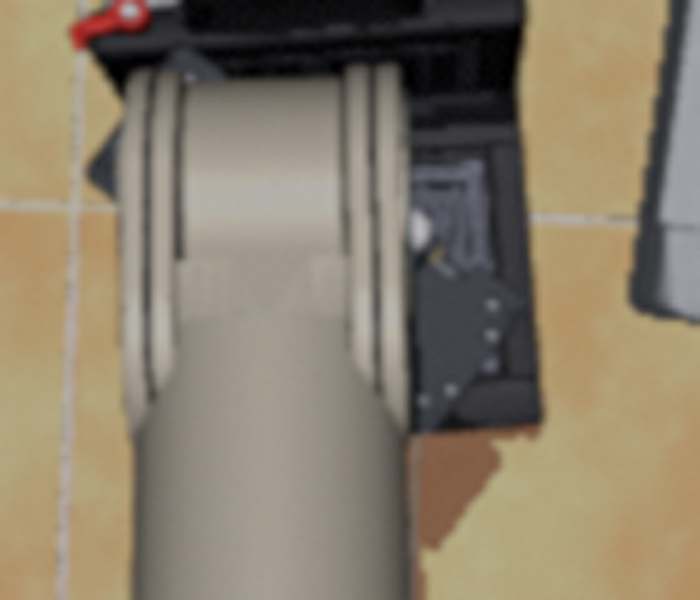

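The crop shows the plate seated inside the rim on the visible right side, at (450,220), with its flange at the expected 50 mm, and the lid still leaning back. Next I'll go to the handle.

```bash
python3 -m inch '[{"x":-0.0359,"y":0.0688,"z":0.0043,"rx":0,"ry":0,"rz":0.1165,"grip":45},{"x":-0.0359,"y":0.0688,"z":0.0043,"rx":0,"ry":0,"rz":0.1165,"grip":45},{"x":-0.0359,"y":0.0688,"z":0.0043,"rx":0,"ry":0,"rz":0.1165,"grip":45},{"x":-0.0359,"y":0.0688,"z":0.0043,"rx":0,"ry":0,"rz":0.1165,"grip":45},{"x":-0.0359,"y":0.0688,"z":0.0043,"rx":0,"ry":0,"rz":0.1165,"grip":45},{"x":-0.0359,"y":0.0688,"z":0.0043,"rx":0,"ry":0,"rz":0.1165,"grip":45},{"x":-0.0359,"y":0.0688,"z":0.0043,"rx":0,"ry":0,"rz":0.1165,"grip":45},{"x":0,"y":0,"z":0.02,"rx":0,"ry":0,"rz":0,"grip":45},{"x":0,"y":0,"z":0.08,"rx":0,"ry":0,"rz":0,"grip":45},{"x":0,"y":0,"z":0.08,"rx":0,"ry":0,"rz":0,"grip":45}]' 20
python3 - <<'E'
from h import *
rows([.693,.0295,.2707],toolR(.097),3)
E
```

```text
clock: 24.1
tcp_pos: [0.6932, 0.0305, 0.289]
orientation: [-0.0, 0.669, 0.744, 0.0]
ft_force: [0.3, -0.0, 0.1]
grip_width: 0.045
grasp_force: 0.0
n=3 xyz [-0.0014 -0.0004  0.0244] r [-0.0002 -0.0002  0.0028] mm 6.101871821217057 deg 0.17016679162571108
```

```bash
python3 -m inch '[{"x":0,"y":0,"z":0.03,"rx":0,"ry":0,"rz":0,"grip":45},{"x":0,"y":0,"z":0.03,"rx":0,"ry":0,"rz":0,"grip":45},{"x":0,"y":0,"z":0.012,"rx":0,"ry":0,"rz":0,"grip":45},{"x":0,"y":0,"z":0,"rx":0,"ry":0,"rz":0,"grip":10},{"x":0,"y":0,"z":0,"rx":0,"ry":0,"rz":0,"grip":10},{"x":0,"y":0,"z":0,"rx":0,"ry":0,"rz":0,"grip":10},{"x":0,"y":0,"z":0,"rx":0,"ry":0,"rz":0,"grip":10},{"x":0,"y":0,"z":0,"rx":0,"ry":0,"rz":0,"grip":10},{"x":0,"y":0,"z":0,"rx":0,"ry":0,"rz":0,"grip":10},{"x":0,"y":0,"z":0,"rx":0,"ry":0,"rz":0,"grip":10}]' 20
python3 - <<'E'
from h import *
a0=.084; r=.2388
w=np.array([.3,.6]+[1]*18+[.9]*5+[.6,.4,.35,.3,.2]); th=1.65-np.concatenate([[0],np.cumsum(w)/w.sum()*1.60])
P=np.array([-r*np.cos(a0+th),r*np.sin(a0+th)]).T
d=np.diff(P,axis=0)/.25
for i,(a,b) in enumerate(d): print(i,"y %.4f z %.4f th %.3f"%(a,-b,th[i+1]), "zt %.4f"%(.054+P[i+1,1]-.019))
E
```

```text
clock: 25.35
tcp_pos: [0.6929, 0.03, 0.2717]
orientation: [-0.001, 0.67, 0.742, -0.001]
ft_force: [-5.6, -0.1, 4.8]
grip_width: 0.0152
grasp_force: 20.0
0 y -0.0179 z -0.0028 th 1.631 zt 0.2713
1 y -0.0360 z -0.0045 th 1.593 zt 0.2725
2 y -0.0603 z -0.0045 th 1.530 zt 0.2736
3 y -0.0605 z -0.0007 th 1.466 zt 0.2737
4 y -0.0604 z 0.0032 th 1.403 zt 0.2730
5 y -0.0601 z 0.0070 th 1.340 zt 0.2712
6 y -0.0596 z 0.0108 th 1.276 zt 0.2685
7 y -0.0587 z 0.0145 th 1.213 zt 0.2649
8 y -0.0577 z 0.0182 th 1.149 zt 0.2603
9 y -0.0564 z 0.0218 th 1.086 zt 0.2549
10 y -0.0549 z 0.0254 th 1.023 zt 0.2485
11 y -0.0532 z 0.0288 th 0.959 zt 0.2413
12 y -0.0513 z 0.0321 th 0.896 zt 0.2333
13 y -0.0492 z 0.0353 th 0.833 zt 0.2245
14 y -0.0468 z 0.0383 th 0.769 zt 0.2149
15 y -0.0443 z 0.0412 th 0.706 zt 0.2046
16 y -0.0416 z 0.0439 th 0.642 zt 0.1936
17 y -0.0387 z 0.0465 th 0.579 zt 0.1820
18 y -0.0357 z 0.0488 th 0.516 zt 0.1698
19 y -0.0326 z 0.0510 th 0.452 zt 0.1570
20 y -0.0265 z 0.0476 th 0.395 zt 0.1451
21 y -0.0237 z 0.0490 th 0.338 zt 0.1329
22 y -0.0209 z 0.0503 th 0.281 zt 0.1203
23 y -0.0180 z 0.0514 th 0.224 zt 0.1075
24 y -0.0150 z 0.0524 th 0.167 zt 0.0944
25 y -0.0084 z 0.0353 th 0.129 zt 0.0855
26 y -0.0048 z 0.0237 th 0.104 zt 0.0796
27 y -0.0037 z 0.0209 th 0.082 zt 0.0744
28 y -0.0028 z 0.0179 th 0.063 zt 0.0699
29 y -0.0017 z 0.0120 th 0.050 zt 0.0669
```

```bash
python3 -m inch '[{"x":0,"y":-0.0179,"z":-0.0028,"rx":0,"ry":0,"rz":0,"grip":10},{"x":0,"y":-0.036,"z":-0.0045,"rx":0,"ry":0,"rz":0,"grip":10},{"x":0,"y":-0.0603,"z":-0.0045,"rx":0,"ry":0,"rz":0,"grip":10},{"x":0,"y":-0.0605,"z":-0.0007,"rx":0,"ry":0,"rz":0,"grip":10},{"x":0,"y":-0.0604,"z":0.0032,"rx":0,"ry":0,"rz":0,"grip":10},{"x":0,"y":-0.0601,"z":0.007,"rx":0,"ry":0,"rz":0,"grip":10},{"x":0,"y":-0.0596,"z":0.0108,"rx":0,"ry":0,"rz":0,"grip":10},{"x":0,"y":-0.0587,"z":0.0145,"rx":0,"ry":0,"rz":0,"grip":10},{"x":0,"y":-0.0577,"z":0.0182,"rx":0,"ry":0,"rz":0,"grip":10},{"x":0,"y":-0.0564,"z":0.0218,"rx":0,"ry":0,"rz":0,"grip":10}]' 20
```

```text
clock: 26.6
tcp_pos: [0.5631, 0.0173, 0.2562]
orientation: [0.001, 0.67, 0.742, 0.001]
ft_force: [0.3, 1.5, 1.2]
grip_width: 0.0152
grasp_force: 20.0
```

```bash
python3 -m inch '[{"x":0,"y":-0.0549,"z":0.0254,"rx":0,"ry":0,"rz":0,"grip":10},{"x":0,"y":-0.0532,"z":0.0288,"rx":0,"ry":0,"rz":0,"grip":10},{"x":0,"y":-0.0513,"z":0.0321,"rx":0,"ry":0,"rz":0,"grip":10},{"x":0,"y":-0.0492,"z":0.0353,"rx":0,"ry":0,"rz":0,"grip":10},{"x":0,"y":-0.0468,"z":0.0383,"rx":0,"ry":0,"rz":0,"grip":10},{"x":0,"y":-0.0443,"z":0.0412,"rx":0,"ry":0,"rz":0,"grip":10},{"x":0,"y":-0.0416,"z":0.0439,"rx":0,"ry":0,"rz":0,"grip":10},{"x":0,"y":-0.0387,"z":0.0465,"rx":0,"ry":0,"rz":0,"grip":10},{"x":0,"y":-0.0357,"z":0.0488,"rx":0,"ry":0,"rz":0,"grip":10},{"x":0,"y":-0.0326,"z":0.051,"rx":0,"ry":0,"rz":0,"grip":10}]' 20
```

```text
clock: 27.85
tcp_pos: [0.4509, 0.0061, 0.1578]
orientation: [-0.0, 0.67, 0.742, 0.001]
ft_force: [0.6, 2.0, -0.8]
grip_width: 0.0152
grasp_force: 20.0
```

```bash
python3 -m inch '[{"x":0,"y":-0.0265,"z":0.0476,"rx":0,"ry":0,"rz":0,"grip":10},{"x":0,"y":-0.0237,"z":0.049,"rx":0,"ry":0,"rz":0,"grip":10},{"x":0,"y":-0.0209,"z":0.0503,"rx":0,"ry":0,"rz":0,"grip":10},{"x":0,"y":-0.018,"z":0.0514,"rx":0,"ry":0,"rz":0,"grip":10},{"x":0,"y":-0.015,"z":0.0524,"rx":0,"ry":0,"rz":0,"grip":10},{"x":0,"y":-0.0084,"z":0.0353,"rx":0,"ry":0,"rz":0,"grip":10},{"x":0,"y":-0.0048,"z":0.0237,"rx":0,"ry":0,"rz":0,"grip":10},{"x":0,"y":-0.0037,"z":0.0209,"rx":0,"ry":0,"rz":0,"grip":10},{"x":0,"y":-0.0028,"z":0.0179,"rx":0,"ry":0,"rz":0,"grip":10},{"x":0,"y":-0.0017,"z":0.012,"rx":0,"ry":0,"rz":0,"grip":10}]' 20
```

```text
clock: 29.1
tcp_pos: [0.4192, 0.0027, 0.0674]
orientation: [-0.001, 0.67, 0.742, -0.0]
ft_force: [-3.9, 3.9, -1.2]
grip_width: 0.0151
grasp_force: 20.0
```

```bash
python3 -m inch '[{"x":0,"y":-0.0012,"z":0.009,"rx":0,"ry":0,"rz":0,"grip":10},{"x":0,"y":-0.001,"z":0.009,"rx":0,"ry":0,"rz":0,"grip":10},{"x":0,"y":-0.001,"z":0.008,"rx":0,"ry":0,"rz":0,"grip":10},{"x":0,"y":-0.0005,"z":0.007,"rx":0,"ry":0,"rz":0,"grip":10},{"x":0,"y":-0.0005,"z":0.006,"rx":0,"ry":0,"rz":0,"grip":10},{"x":0,"y":0,"z":0.006,"rx":0,"ry":0,"rz":0,"grip":10},{"x":0,"y":0,"z":0.006,"rx":0,"ry":0,"rz":0,"grip":10},{"x":0,"y":0,"z":0.006,"rx":0,"ry":0,"rz":0,"grip":10},{"x":0,"y":0,"z":0.006,"rx":0,"ry":0,"rz":0,"grip":10},{"x":0,"y":0,"z":0,"rx":0,"ry":0,"rz":0,"grip":10}]' 20
```

```text
clock: 30.35
tcp_pos: [0.4175, 0.0025, 0.0521]
orientation: [-0.001, 0.67, 0.742, -0.001]
ft_force: [-5.1, 3.6, 5.3]
grip_width: 0.0153
grasp_force: 20.0
```

```bash
python3 -m inch '[{"x":0,"y":0,"z":0.006,"rx":0,"ry":0,"rz":0,"grip":10},{"x":0,"y":0,"z":0.006,"rx":0,"ry":0,"rz":0,"grip":10},{"x":0,"y":0,"z":0.006,"rx":0,"ry":0,"rz":0,"grip":10},{"x":0,"y":0,"z":0.006,"rx":0,"ry":0,"rz":0,"grip":10},{"x":0,"y":0,"z":0.0,"rx":0,"ry":0,"rz":0,"grip":10},{"x":0,"y":0,"z":0.0,"rx":0,"ry":0,"rz":0,"grip":10},{"x":0,"y":0,"z":0,"rx":0,"ry":0,"rz":0,"grip":10},{"x":0,"y":0,"z":0,"rx":0,"ry":0,"rz":0,"grip":10},{"x":0,"y":0,"z":0,"rx":0,"ry":0,"rz":0,"grip":10},{"x":0,"y":0,"z":0,"rx":0,"ry":0,"rz":0,"grip":10}]' 20
python3 - <<'E'
from h import *
for n in ("top","scene"):
    s=snapshot(n); m=masks_of("lid",s)[0]; c=cloud(s,m["pixels"]); a=.096
    d=c[:,:2]-[.563,.0162]; X=d@[np.cos(a),np.sin(a)]; k=(c[:,2]>.085)&(c[:,2]<.115)&(abs(X)<.08)
    print(n,k.sum(),"slope,mid",np.polyfit(X[k],c[k,2],1))
E
```

```text
clock: 31.6
tcp_pos: [0.4176, 0.0014, 0.0474]
orientation: [-0.001, 0.671, 0.742, -0.001]
ft_force: [-7.6, 0.2, 25.5]
grip_width: 0.0152
grasp_force: 20.0
top 4113 slope,mid [0.0012 0.0944]
scene 2599 slope,mid [-0.003   0.0952]
```

```bash
python3 -m inch '[{"x":0,"y":0,"z":-0.012,"rx":0,"ry":0,"rz":0,"grip":10},{"x":0,"y":0,"z":-0.012,"rx":0,"ry":0,"rz":0,"grip":10},{"x":0,"y":0,"z":0,"rx":0,"ry":0,"rz":0,"grip":45},{"x":0,"y":0,"z":0,"rx":0,"ry":0,"rz":0,"grip":45},{"x":0,"y":0,"z":0,"rx":0,"ry":0,"rz":0,"grip":45},{"x":0,"y":0,"z":0,"rx":0,"ry":0,"rz":0,"grip":45},{"x":0,"y":0,"z":-0.06,"rx":0,"ry":0,"rz":0,"grip":45},{"x":0,"y":0,"z":-0.12,"rx":0,"ry":0,"rz":0,"grip":45},{"x":0,"y":0,"z":-0.14,"rx":0,"ry":0,"rz":0,"grip":0},{"x":0,"y":0,"z":-0.1,"rx":0,"ry":0,"rz":0,"grip":0}]' 20
python3 - <<'E'
from h import *
s=snapshot("top")
for k,z in (("clip_pivot",.074),("clip_tip",.127)):
    for r in place_of(k,s)[:1]: print(k,r["p"],at_z(s,r["uv"],z),at_depth(s,r["uv"]))
for n in ("scene","top"):
    s=snapshot(n); g=s["img"].astype(int); m=(g[:,:,0]>130)&(g[:,:,1]<70)&(g[:,:,2]<70); c=cloud(s,m); c=c[(abs(c[:,0]-.447)<.03)&(abs(c[:,1]-.1)<.06)]
    B=np.array([.563,.0162]); a=.096; d=c[:,:2]-B; M=np.c_[d@[np.cos(a),np.sin(a)],d@[-np.sin(a),np.cos(a)],c[:,2]]
    print(n,len(c),M.min(0),M.max(0)); hi=M[M[:,2]>.11]; print(np.median(hi,0))
Bw=lambda mx,my,z: np.array([.563+mx*np.cos(a)-my*np.sin(a),.0162+mx*np.sin(a)+my*np.cos(a),z])
p,Rm=rows(Bw(-.1105,.066,.155),toolR(a),6)
p,Rm=rows(Bw(-.1105,.068,.116),toolR(a),4,p,Rm)
for f in np.linspace(0,np.pi/2,14)[1:]:
    y=.085+.042*np.sin(f)-.007*np.cos(f)-.008; z=.074+.042*np.cos(f)+.007*np.sin(f)
    p,Rm=rows(Bw(-.1105,y,z),toolR(a),1,p,Rm)
E
```

```text
clock: 33.05
tcp_pos: [0.4198, 0.0021, 0.1584]
orientation: [0.001, 0.67, 0.742, 0.001]
ft_force: [-0.3, 0.0, -0.4]
grip_width: 0.0284
grasp_force: 0.0
clip_pivot 0.98 [0.4391 0.0872 0.074 ] [ 0.435   0.0935 -0.0034]
clip_tip 0.46 [0.4432 0.1004 0.127 ] [0.4436 0.0997 0.1337]
scene 45 [-0.1153  0.0776  0.02  ] [-0.0941  0.1181  0.1393]
[-0.1106  0.0988  0.1339]
top 50 [-0.1108  0.0771  0.0641] [-0.0945  0.1136  0.1398]
[-0.1053  0.0965  0.1347]
n=6 xyz [0.044 0.023 0.001] r [-0.0001 -0.      0.001 ] mm 12.418187231607554 deg 0.05928171981129659
n=4 xyz [ 0.002 -0.     0.039] r [0. 0. 0.] mm 9.762812094883316 deg 0.0
n=1 xyz [ 0.0285 -0.     -0.0022] r [0. 0. 0.] mm 7.133858446072867 deg 0.0
n=1 xyz [0.0206 0.     0.0003] r [0. 0. 0.] mm 5.141752864583841 deg 0.0
n=1 xyz [0.0204 0.     0.0028] r [0. 0. 0.] mm 5.1417528645838395 deg 0.0
n=1 xyz [0.0199 0.     0.0052] r [0. 0. 0.] mm 5.141752864583864 deg 0.0
n=1 xyz [ 0.0191 -0.      0.0076] r [0. 0. 0.] mm 5.141752864583843 deg 0.0
n=1 xyz [0.0181 0.     0.0098] r [0. 0. 0.] mm 5.141752864583843 deg 0.0
n=1 xyz [ 0.0167 -0.      0.012 ] r [0. 0. 0.] mm 5.141752864583858 deg 0.0
n=1 xyz [0.0152 0.     0.0139] r [0. 0. 0.] mm 5.141752864583861 deg 0.0
n=1 xyz [ 0.0134 -0.      0.0156] r [0. 0. 0.] mm 5.141752864583835 deg 0.0
n=1 xyz [ 0.0114 -0.      0.0171] r [0. 0. 0.] mm 5.141752864583847 deg 0.0
n=1 xyz [0.0093 0.     0.0184] r [0. 0. 0.] mm 5.1417528645838635 deg 0.0
n=1 xyz [ 0.007  -0.      0.0193] r [0. 0. 0.] mm 5.141752864583838 deg 0.0
n=1 xyz [ 0.0046 -0.      0.02  ] r [0. 0. 0.] mm 5.141752864583847 deg 0.0
```

```bash
python3 -m inch '[{"x":0.044,"y":0.023,"z":0,"rx":0,"ry":0,"rz":0,"grip":0},{"x":0.044,"y":0.023,"z":0,"rx":0,"ry":0,"rz":0,"grip":0},{"x":0.044,"y":0.023,"z":0,"rx":0,"ry":0,"rz":0,"grip":0},{"x":0.044,"y":0.023,"z":0,"rx":0,"ry":0,"rz":0,"grip":0},{"x":0.044,"y":0.023,"z":0,"rx":0,"ry":0,"rz":0,"grip":0},{"x":0.044,"y":0.023,"z":0,"rx":0,"ry":0,"rz":0,"grip":0},{"x":0.004,"y":0,"z":0.05,"rx":0,"ry":0,"rz":0,"grip":0},{"x":0.002,"y":0,"z":0.05,"rx":0,"ry":0,"rz":0,"grip":0},{"x":0.002,"y":0,"z":0.04,"rx":0,"ry":0,"rz":0,"grip":0},{"x":0,"y":0,"z":0.02,"rx":0,"ry":0,"rz":0,"grip":0}]' 20
python3 - <<'E'
from h import *
p,_,_=cur(); d=p[:2]-[.563,.0162]; a=.096; print("maker",d@[np.cos(a),np.sin(a)],d@[-np.sin(a),np.cos(a)],p[2])
s=snapshot("scene"); cv2.imwrite("pics/clip1.png",cv2.resize(s["img"][270:340,300:400,::-1],None,fx=7,fy=7,interpolation=cv2.INTER_CUBIC))
E
```

```text
clock: 34.55
tcp_pos: [0.446, 0.0727, 0.116]
orientation: [-0.0, 0.67, 0.742, -0.001]
ft_force: [0.8, 0.3, 0.7]
grip_width: 0.0005
grasp_force: 0.0
maker -0.11105332912429954 0.06750211907944281 0.11600981296452256
```

View pics/clip1.png

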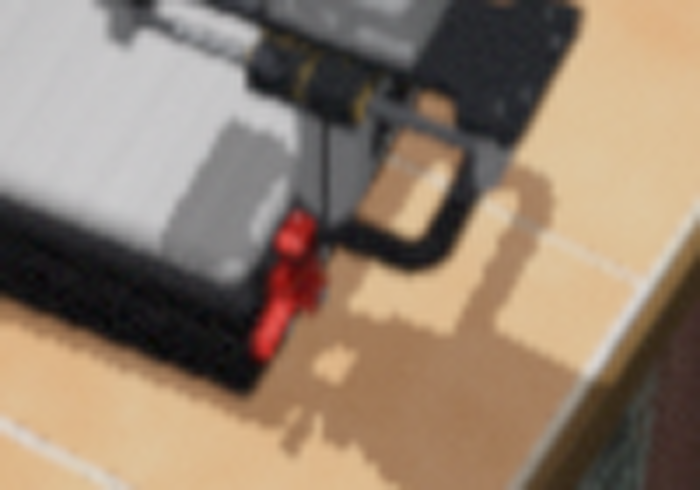

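The crop shows the closed fingers at (325,170), just right of the upright red lever at (295,235). They're in front of the lid face and clear of the handle, so I can swing the clip.

```bash
python3 -m inch '[{"x":0.0285,"y":0,"z":-0.0022,"rx":0,"ry":0,"rz":0,"grip":0},{"x":0.0206,"y":0,"z":0.0003,"rx":0,"ry":0,"rz":0,"grip":0},{"x":0.0204,"y":0,"z":0.0028,"rx":0,"ry":0,"rz":0,"grip":0},{"x":0.0199,"y":0,"z":0.0052,"rx":0,"ry":0,"rz":0,"grip":0},{"x":0.0191,"y":0,"z":0.0076,"rx":0,"ry":0,"rz":0,"grip":0},{"x":0.0181,"y":0,"z":0.0098,"rx":0,"ry":0,"rz":0,"grip":0},{"x":0.0167,"y":0,"z":0.012,"rx":0,"ry":0,"rz":0,"grip":0},{"x":0.0152,"y":0,"z":0.0139,"rx":0,"ry":0,"rz":0,"grip":0},{"x":0.0134,"y":0,"z":0.0156,"rx":0,"ry":0,"rz":0,"grip":0},{"x":0.0114,"y":0,"z":0.0171,"rx":0,"ry":0,"rz":0,"grip":0}]' 20
```

```text
clock: 35.85
tcp_pos: [0.4419, 0.1192, 0.0962]
orientation: [-0.0, 0.67, 0.742, 0.0]
ft_force: [0.1, -0.2, 0.2]
grip_width: 0.0003
grasp_force: 0.4
```

```bash
python3 -m inch '[{"x":0.0093,"y":0,"z":0.0184,"rx":0,"ry":0,"rz":0,"grip":0},{"x":0.007,"y":0,"z":0.0193,"rx":0,"ry":0,"rz":0,"grip":0},{"x":0.0046,"y":0,"z":0.02,"rx":0,"ry":0,"rz":0,"grip":0},{"x":0.004,"y":0,"z":0.012,"rx":0,"ry":0,"rz":0,"grip":0},{"x":0,"y":0,"z":0.008,"rx":0,"ry":0,"rz":0,"grip":0},{"x":0,"y":0,"z":0.008,"rx":0,"ry":0,"rz":0,"grip":0},{"x":0,"y":0,"z":0,"rx":0,"ry":0,"rz":0,"grip":0},{"x":0,"y":0,"z":0,"rx":0,"ry":0,"rz":0,"grip":0},{"x":0,"y":0,"z":0,"rx":0,"ry":0,"rz":0,"grip":0},{"x":0,"y":0,"z":0,"rx":0,"ry":0,"rz":0,"grip":0}]' 20
```

```text
clock: 37.1
tcp_pos: [0.4418, 0.1247, 0.0788]
orientation: [0.0, 0.671, 0.742, 0.001]
ft_force: [-8.8, -3.6, 50.2]
grip_width: 0.0001
grasp_force: 25.3
```

```bash
python3 -m inch '[{"x":0,"y":0,"z":-0.03,"rx":0,"ry":0,"rz":0,"grip":0},{"x":0,"y":0,"z":-0.06,"rx":0,"ry":0,"rz":0,"grip":0},{"x":0,"y":0,"z":-0.1,"rx":0,"ry":0,"rz":0,"grip":0},{"x":0,"y":0,"z":-0.15,"rx":0,"ry":0,"rz":0,"grip":0},{"x":0.05,"y":0,"z":-0.15,"rx":0,"ry":0,"rz":0,"grip":0},{"x":0.15,"y":0,"z":-0.1,"rx":0,"ry":0,"rz":0,"grip":0},{"x":0.2,"y":0,"z":0,"rx":0,"ry":0,"rz":0,"grip":0},{"x":0.2,"y":0,"z":0,"rx":0,"ry":0,"rz":0,"grip":0},{"x":0.15,"y":0,"z":0,"rx":0,"ry":0,"rz":0,"grip":0},{"x":0.05,"y":0,"z":0,"rx":0,"ry":0,"rz":0,"grip":0}]' 20
python3 - <<'E'
from h import *
s=snapshot("scene"); cv2.imwrite("pics/fin.png",np.vstack([cv2.resize(s["img"][230:340,270:410,::-1],(700,550),interpolation=cv2.INTER_CUBIC)]))
B=np.array([.563,.0162]); a=.096
for n in ("scene","top"):
    s=snapshot(n); g=s["img"].astype(int); m=(g[:,:,0]>130)&(g[:,:,1]<70)&(g[:,:,2]<70); c=cloud(s,m); c=c[(abs(c[:,0]-.447)<.04)&(abs(c[:,1]-.12)<.09)]
    d=c[:,:2]-B; M=np.c_[d@[np.cos(a),np.sin(a)],d@[-np.sin(a),np.cos(a)],c[:,2]]
    print(n,len(c)); 
    for lo in np.arange(.07,.16,.01):
        k=abs(M[:,1]-lo-.005)<.005
        if k.sum(): print(round(lo,3),k.sum(),np.median(M[k],0))
    m=masks_of("lid",s)[0]; c=cloud(s,m["pixels"]); d=c[:,:2]-B; X=d@[np.cos(a),np.sin(a)]; k=(c[:,2]>.085)&(c[:,2]<.115)&(abs(X)<.08)
    print(k.sum(),np.polyfit(X[k],c[k,2],1))
E
```

```text
clock: 38.35
tcp_pos: [0.4199, 0.326, 0.2218]
orientation: [-0.0, 0.669, 0.743, -0.0]
ft_force: [0.3, 0.2, -0.0]
grip_width: 0.0005
grasp_force: 0.0
scene 76
0.08 16 [-0.1031  0.0857  0.0824]
0.09 25 [-0.1072  0.0927  0.0811]
0.1 13 [-0.1113  0.1052  0.08  ]
0.11 12 [-0.1102  0.1148  0.0806]
0.12 10 [-0.1116  0.1258  0.0821]
1326 [0.0007 0.0955]
top 82
0.07 6 [-0.102   0.0793  0.0833]
0.08 23 [-0.1027  0.0848  0.0819]
0.09 16 [-0.1065  0.0936  0.0782]
0.1 10 [-0.1072  0.1043  0.0803]
0.11 7 [-0.107   0.1153  0.0768]
0.12 13 [-0.1086  0.126   0.079 ]
0.13 4 [-0.1098  0.1322  0.0407]
0.14 3 [-0.1071  0.1425  0.0818]
4330 [-0.      0.0944]
```

View pics/fin.png

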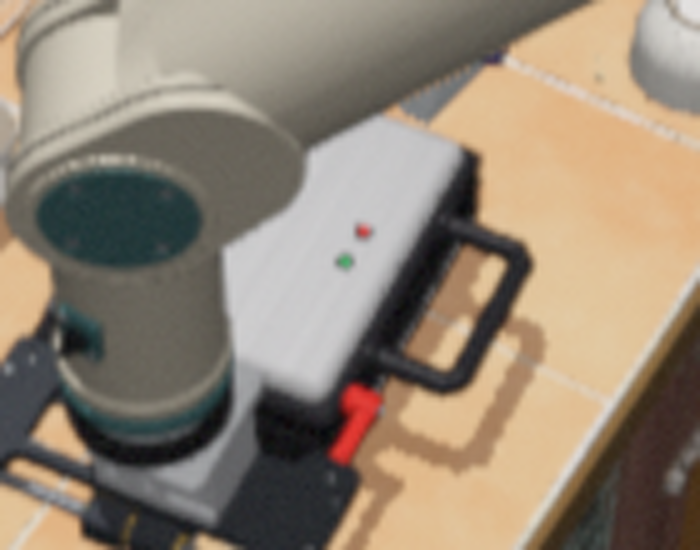

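The picture shows the lid shut flat and the red lever level, pointing to the maker's left from (360,400) to (345,450). The measured lever top is level at about 80 mm along its whole length, and the robot is clear. I'm handing the job in.

```bash
python3 -c "from bench import *; print(job_done())"
```

```text
the job is handed in; nothing more can be done
None
```

The plate is home in the bed, the lid was lowered gently and is shut flat, and the red clip is swung over to its stop; I handed the job in at about 38.6 s with the robot clear of everything (no verdict was returned).

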